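# Screw the dust cap onto the big inspection camera without cross-threading

### The arm

A 6-joint arm with a two-finger parallel gripper is mounted at the origin on the work surface. World frame = base frame: x ahead of the robot, y to its left, z up, the work surface at z = 0. Lengths are in m, angles in rad, forces in N, time in s.
With the tool pointing down it reaches from about 0.35 to 0.725 m from the base axis. Payload 6 kg.
Tool frame: the origin (TCP) lies at the very end of the fingers, on their centre line; the grasp point (between the pads) lies 19 mm behind it; z points along the fingers, y is the line along which they close (so a half turn about z gives the same grasp; the last joint's range is limited). The gripper opens to 85 mm and grips with 20 to 120 N. Pads are 22 mm wide; open, the fingers measure 114 mm over their backs; the gripper's body (76 mm by 85 mm) begins 54 mm behind the grasp point. The pads swing forward as they close: fully open they stand 13 mm farther back than shut.
Start: joints at [-0.777, 0.04, 0.085, 0, -1.615, -0.334], TCP at [0.266, -0.538, 0.199] pointing down, gripper open.
Joint ranges: [-2.56, 2.56], [-1.29, 2.01], [-1.08, 1.49], [-3.29, 1.98], [-2.81, -0.18], [-2.99, 2.99]. Speed limits (rad/s): [2.57, 2.57, 3.01, 3.14, 3.14, 3.14].

### API

Orientations are given as a unit quaternion [x, y, z, w].
In Python, from workcell import r gives the robot as it stands. The module is installed in compiled form; this text tells all that it offers.
- The arm moves only by the tool carry_out, never from a script. Its argument "increments" is text: rows parted by semicolons, each of 7 numbers parted by spaces: the shift along the tool's x, y, z in mm, then the turn, a rotation vector about the tool's x, y, z in units of 5 degrees (1.0 is 5 degrees), then the finger opening in mm, from 0 to 85.4. In form: tx ty tz ax ay az grip; .... A call has 1 to 12 rows; each row shifts and turns the commanded pose from where the row before left it, along the tool's axes as they then stand; what a row does not reach is not made up. A row lasts 1/12 s, in which the tool goes at most 41.7 mm and 7.16 degrees, less where a joint would pass 70% of its speed; a pose out of reach is approached as far as the arm can. A call with a gripper value outside its range is refused whole. The fingers move at their own pace and stop on an object; "squeeze" is the grip in N (left out, the last holds). Time passes only in rows, so rows that do not move let the fingers close. It gives the time, the measured TCP pose, the force, the opening and the grip force at its end, in the units of the state.
- r.observe(): the state, without advancing time (a new reading comes with each control period).
- r.camera(name): name is "scene" or "top" or "wrist"; returns a dict with "image" (480x640x3 uint8, blue, green, red), "camera_matrix" (3x3 intrinsics, pixels), "extrinsics" (4x4, takes a point from world to camera coordinates); the wrist camera has in their place "hand_eye" (4x4, takes a point from camera to tool coordinates, whose origin is the TCP and whose axes are the flange's). Camera axes: x right, y down, z forward; pixel columns grow to the right and rows downward; lengths in m; the calibration is good to about 2 mm. A picture is of the moment at which its call begins: read the wrist's pose just before it. There is no depth.
- r.job_done(): hands the job in; it is judged then, once.
The state is a dict: "time_s": time; "joints": joint angles; "qvel": joint speeds; "joint_torque": joint torques, N m; "position": TCP position; "tool_rot": TCP orientation; "ft_force": force on the tool from outside, world axes, zero at the start; "ft_torque": the same for the moment, N m; "width": opening from 0.0 (shut) to 1.0 (fully open); "grip_force": force on a finger pad.
Only numpy, scipy, OpenCV 4.12 (cv2) and the standard library are available. Lean on these libraries where they do the work, as an engineer would, in place of code of your own. Each camera call takes 0.05 s, during which the arm holds its last target. There are 200 camera calls.

### The job

On the electronics bench the big upward-looking inspection camera has its dust cap lying loose on top of its thread. Without lifting the cap off, turn it backward (anticlockwise seen from above) until it drops a step into the gaps of the thread, then turn it forward (clockwise) until it is fully home against its stop, and let go. Leave the slimmer camera and its small cap alone.

Things in the scene. Friction and masses are not known exactly. Their poses are not given: they have to be found in the camera images.
- mount: Big inspection camera, fixed, pointing up: 110 mm square grey base, dark barrel 80 mm across, on top an open metal mount whose rim wall (inner radius 34, outer 40 mm) ends 68 mm above the bench. Origin: on the axis, at bench level, z up. Inside the rim three thread ridges reach in to radius 26 mm, flat tops 62 mm above the bench, with three open gaps between. Its x axis: see thread.
- thread (a point): On the mount's axis 50 mm above the bench, axes as the mount's. Angles anticlockwise from above, from x: ridge -9 to 46 deg, open gap 46 to 99, full-height stop post 99 to 111; repeats every 120 deg. Floor 52 mm above the bench in the gaps, falling smoothly clockwise to 50 mm under the ridges. Lugs pass under the ridges with 2 mm to spare. x is where the cap's x axis points when home.
- cap: Black cap: disc 48 mm across, 4 mm thick; 3 lugs at 0, 120, 240 deg from its x, 9.4 mm wide, to radius 32.5 mm; grey bar 46 mm along x, 14 mm thick along y, 4 to 46 mm above the underside. Origin: underside centre. Starts on the ridges, 10 to 32 deg anticlockwise of thread x; falls 10 mm into the gaps at 57 to 88 deg (post at 90); then clockwise to the stop at 0. 1.5 mm side play.
- small_cap: Small black cap, 37 mm across, with a 28 mm long, 9 mm thick grey bar, already in place on the slimmer camera (80 mm square base, 44 mm barrel); its top is 86 mm above the bench. Origin: centre of its underside, 60 mm above the bench. Not to be touched.

How it is judged:
By the outcome, as a careful person would: the job done as asked, in the order asked, and still so for the second after the job is handed in, with the robot touching nothing.
It also fails if it takes over 45 s, if anything falls off the work surface, if the arm or the gripper's body presses on something with over 40 N, if the wrist force passes 120 N, or if a joint passes its speed limit or range.

## Working session

There is one attempt and no reset: what is moved stays moved. The work goes in short steps, Python scripts to look and compute and a tool call to move; the robot and the scene stay as the last step left them, time stands still between calls to the robot, and variables do not carry over. Pictures are saved under pics/ and viewed, at most 10 in all, crops included, and the job is handed in when it is done.

Besides the shell and the picture viewer there is one more tool, called after "Request:" by a JSON object that holds its "api" and its "payload". carry_out: Moves the arm, as the interface text tells. Its arguments: {"type":"object","properties":{"increments":{"type":"string"},"squeeze":{"type":"number"}},"required":["increments"]}

```bash
mkdir -p pics; python3 - <<'E'
from workcell import r
import cv2,numpy as np
s=r.observe();print(s['time_s'],s['position'],s['tool_rot'],s['width'],s['ft_force'])
for n in['scene','top']:
    c=r.camera(n);cv2.imwrite(f'pics/{n}0.png',c['image']);np.savez(f'pics/{n}0.npz',**{k:v for k,v in c.items()})
    print(n,c['camera_matrix'].tolist(),np.round(c['extrinsics'],4).tolist())
E
```

```text
0.0 [ 0.26617633 -0.53729087  0.19833747] [-2.27907956e-01  9.73682252e-01  8.73488165e-04 -2.68744940e-04] 1.0012113844299801 [0.61828507 0.50691785 0.16593029]
scene [[621.7721126607948, 0.0, 314.51942534817977], [0.0, 621.7721126607948, 239.935516809221], [0.0, 0.0, 1.0]] [[0.6455, 0.7637, -0.0084, -0.3505], [0.6233, -0.5331, -0.5721, -0.3002], [-0.4415, 0.364, -0.8201, 1.2459], [0.0, 0.0, 0.0, 1.0]]
top [[469.8375199288096, 0.0, 324.27285965666755], [0.0, 469.8375199288096, 242.64864468572134], [0.0, 0.0, 1.0]] [[-0.0181, -0.9998, -0.0026, 0.015], [-0.999, 0.0182, -0.0409, 0.5346], [0.041, 0.0019, -0.9992, 0.8606], [0.0, 0.0, 0.0, 1.0]]
```

View pics/top0.png

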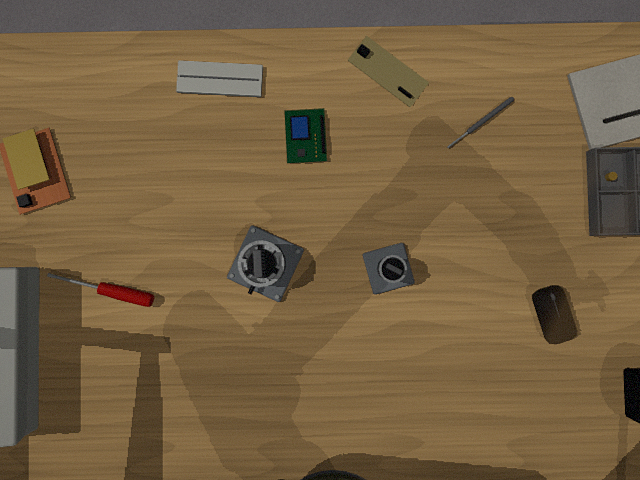

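View pics/scene0.png

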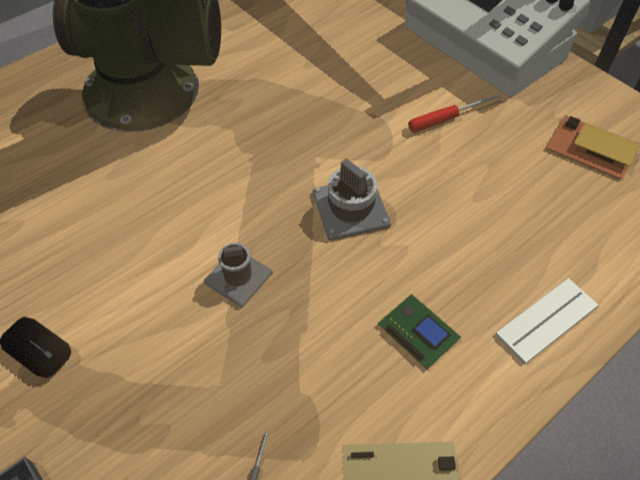

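The top view shows the big mount's ring at about (262,263) with the cap's bar nearly upright in the image. The small camera is at (392,268). The scene view agrees, with the big mount at (352,195) and the slim camera at (235,265).

```bash
cat > h.py <<'E'
from workcell import r
import cv2,numpy as np
from scipy.spatial.transform import Rotation as R
def ray(uv,K,E,z):
    d=E[:3,:3].T@np.linalg.solve(K,[uv[0],uv[1],1]); o=-E[:3,:3].T@E[:3,3]
    return o+d*(z-o[2])/d[2]
def proj(p,K,E):
    q=K@(E[:3,:3]@np.array(p)+E[:3,3]); return q[:2]/q[2]
def wrist(name):
    s=r.observe(); c=r.camera('wrist'); T=np.eye(4); T[:3,:3]=R.from_quat(s['tool_rot']).as_matrix(); T[:3,3]=s['position']
    E=np.linalg.inv(T@c['hand_eye']); cv2.imwrite(f'pics/{name}.png',c['image']); np.savez(f'pics/{name}.npz',K=c['camera_matrix'],E=E,T=T)
    return c['image'],c['camera_matrix'],E,T
E
python3 - <<'E'
from h import *
c=np.load('pics/top0.npz');K=c['camera_matrix'];E=c['extrinsics'];g=cv2.cvtColor(c['image'],cv2.COLOR_BGR2GRAY)
print('rim centre',ray((262,263),K,E,.068)); print('small',ray((392.5,268),K,E,.075))
im,K,E,T=wrist('w0');he=r.camera('wrist')['hand_eye'];print(np.round(he,3).tolist(),K.tolist());print(np.round(T,3).tolist())
E
```

```text
rim centre [0.49914016 0.11363882 0.068     ]
small [ 0.48653084 -0.11095367  0.075     ]
[[-0.001, -0.954, -0.3, 0.077], [1.0, -0.001, -0.001, -0.0], [0.0, -0.3, 0.954, -0.174], [0.0, 0.0, 0.0, 1.0]] [[342.1921793130501, 0.0, 324.88531988551426], [0.0, 342.1921793130501, 237.49904889289007], [0.0, 0.0, 1.0]]
[[-0.896, -0.444, -0.001, 0.266], [-0.444, 0.896, 0.001, -0.537], [0.0, 0.002, -1.0, 0.198], [0.0, 0.0, 0.0, 1.0]]
```

Request:
{"api": "carry_out", "payload": {"increments": "-27.7 26.7 0 0 0 0 85; -27.7 26.7 0 0 0 0 85; -27.7 26.7 0 0 0 0 85; -27.7 26.7 0 0 0 0 85; -27.7 26.7 0 0 0 0 85; -27.7 26.7 0 0 0 0 85; -27.7 26.7 0 0 0 0 85; -27.7 26.7 0 0 0 0 85; -27.7 26.7 0 0 0 0 85; -27.7 26.7 0 0 0 0 85; -27.7 26.7 0 0 0 0 85; -27.7 26.7 0 0 0 0 85"}}

```text
time_s: 1.2
position: [0.4221, -0.1011, 0.1996]
tool_rot: [-0.228, 0.974, 0.0, 0.0]
ft_force: [0.9, 0.4, -0.0]
width: 0.994
grip_force: 0.0
```

Request:
{"api": "carry_out", "payload": {"increments": "-27.7 26.7 0 0 0 0 85; -27.7 26.7 0 0 0 0 85; -27.7 26.7 0 0 0 0 85; -27.7 26.7 0 0 0 0 85; -27.7 26.7 0 0 0 0 85; -27.7 26.7 0 0 0 0 85; 0 0 0 0 0 -1.4 85; 0 0 0 0 0 -1.4 85; 0 0 0 0 0 -1.4 85; 0 0 0 0 0 -1.4 85; 0 0 0 0 0 -1.4 85; 0 0 0 0 0 -1.4 85"}}

```text
time_s: 2.2
position: [0.4997, 0.1144, 0.1992]
tool_rot: [-0.564, 0.826, 0.0, -0.0]
ft_force: [0.2, -0.1, -0.9]
width: 0.993
grip_force: 0.0
```

Request:
{"api": "carry_out", "payload": {"increments": "0 0 0 0 0 -1.4 85; 0 0 0 0 0 -1.4 85; 0 0 0 0 0 -1.4 85; 0 0 0 0 0 -1.4 85; 0 0 0 0 0 -1.4 85; 0 0 0 0 0 -1.4 85; 0 0 0 0 0 -1.4 85; 0 0 0 0 0 -1.4 85"}}

```text
time_s: 2.87
position: [0.4997, 0.1143, 0.1992]
tool_rot: [0.886, -0.464, -0.0, 0.0]
ft_force: [-0.7, 0.2, -0.4]
width: 0.996
grip_force: 0.0
```

Request:
{"api": "carry_out", "payload": {"increments": "0 0 0 0 0 -1.4 85; 0 0 0 0 0 -1.4 85; 0 0 0 0 0 -1.4 85; 0 0 0 0 0 -1.4 85; 0 0 0 0 0 -1.4 85; 0 0 0 0 0 -1.4 85; 0 0 0 0 0 -1.4 85; 0 0 0 0 0 -1.4 85; 0 0 0 0 0 0 85; 0 0 0 0 0 0 85"}}

```text
time_s: 3.7
position: [0.4997, 0.1143, 0.1993]
tool_rot: [1.0, 0.001, -0.0, -0.0]
ft_force: [-0.5, 1.4, 0.7]
width: 0.995
grip_force: 0.0
```

```bash
python3 - <<'E'
from h import *
im,K,E,T=wrist('w1');print(r.observe()['time_s'],r.observe()['joints'],np.round(T,3).tolist())
u=proj([.499,.114,.068],K,E);print(u)
E
```

```text
3.75 [ 6.18062088e-01 -1.93511108e-01 -1.36030792e-01 -1.89214460e-04
 -1.62846336e+00  9.54855344e-01] [[1.0, 0.002, -0.0, 0.5], [0.002, -1.0, 0.0, 0.114], [-0.0, -0.0, -1.0, 0.199], [0.0, 0.0, 0.0, 1.0]]
[325.13355076 218.5031763 ]
```

View pics/w1.png

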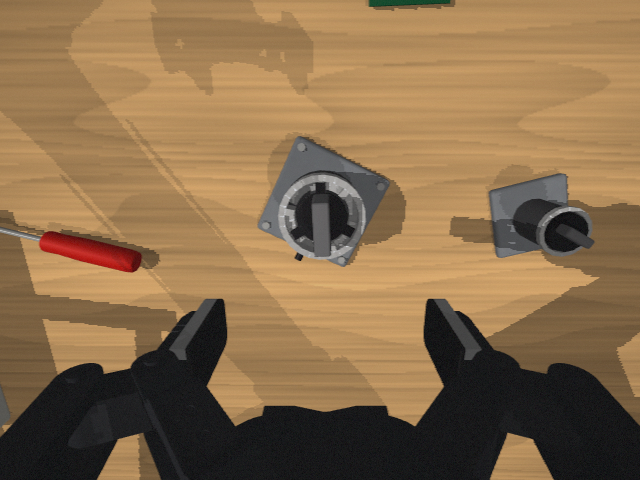

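The wrist view shows the rim centred near (322,216). The bar runs from (320,195) to (321,255), nearly along world x, with lugs at (320,186), (350,232) and (290,236). I'll measure and zoom in.

```bash
python3 - <<'E'
from h import *
im=cv2.imread('pics/w1.png');d=np.load('pics/w1.npz');K,E=d['K'],d['E']
cr=im[155:280,255:395];cv2.imwrite('pics/w1c.png',cv2.resize(cr,None,fx=4.7,fy=4.7,interpolation=cv2.INTER_CUBIC))
# rectified rim plane: polar fit of outer rim: bright/greyish pixels
g=cv2.cvtColor(im,cv2.COLOR_BGR2GRAY).astype(float);hsv=cv2.cvtColor(im,cv2.COLOR_BGR2HSV)
m=((hsv[...,1]<40)&(g>110)).astype(np.uint8);m[:155]=0;m[280:]=0;m[:,:255]=0;m[:,395:]=0
n,l,st,ce=cv2.connectedComponentsWithStats(m);i=1+np.argmax(st[1:,4]);print(st[i])
ys,xs=np.where(l==i);P=np.array([ray((x,y),K,E,.068)[:2] for x,y in zip(xs,ys)])
(c,rad)=cv2.minEnclosingCircle((P*1000).astype(np.float32));print('rim',c,rad)
# bar top from edges: grey mid pixels inside
for row in range(192,262,6): print(row,g[row,300:345:1].astype(int).tolist())
E
```

```text
[ 258  175  104   91 2311]
rim (494.84747314453125, 126.11859893798828) 50.115264892578125
192 [85, 86, 85, 86, 87, 86, 75, 51, 37, 40, 51, 55, 56, 57, 59, 48, 30, 31, 32, 25, 29, 31, 32, 28, 32, 42, 38, 38, 37, 41, 38, 39, 37, 59, 113, 152, 154, 144, 143, 127, 130, 153, 165, 165, 166]
198 [55, 40, 34, 40, 32, 37, 39, 33, 29, 30, 31, 33, 54, 59, 56, 54, 56, 54, 56, 56, 51, 53, 51, 54, 51, 48, 51, 49, 42, 29, 25, 26, 23, 26, 26, 23, 26, 23, 22, 33, 37, 68, 101, 109, 107]
204 [45, 43, 32, 29, 31, 33, 28, 31, 31, 27, 31, 51, 83, 91, 90, 90, 90, 91, 93, 93, 93, 92, 93, 92, 93, 92, 93, 80, 59, 31, 17, 27, 25, 20, 28, 30, 25, 27, 24, 23, 27, 26, 25, 31, 39]
210 [36, 38, 34, 28, 32, 25, 30, 34, 32, 28, 33, 46, 85, 101, 99, 102, 102, 101, 102, 100, 99, 98, 101, 100, 97, 98, 98, 88, 70, 44, 27, 24, 27, 21, 26, 28, 28, 26, 28, 27, 22, 27, 30, 25, 21]
216 [34, 32, 33, 35, 30, 29, 30, 31, 33, 31, 31, 38, 83, 101, 100, 102, 102, 102, 99, 100, 101, 101, 101, 100, 99, 99, 99, 90, 75, 47, 27, 23, 23, 24, 26, 26, 29, 23, 26, 21, 20, 26, 24, 23, 22]
222 [36, 33, 35, 32, 30, 32, 29, 25, 30, 30, 33, 30,
[... 680 characters left out ...]
7, 104, 108, 105, 108, 108, 110, 110, 108, 108, 92]
246 [91, 77, 77, 77, 74, 74, 75, 72, 73, 75, 78, 80, 82, 82, 92, 100, 100, 101, 99, 98, 99, 100, 99, 98, 100, 100, 99, 100, 93, 79, 54, 131, 158, 159, 161, 119, 83, 86, 86, 85, 83, 96, 102, 118, 150]
252 [163, 164, 163, 164, 164, 161, 160, 157, 161, 173, 168, 148, 128, 108, 97, 99, 102, 99, 101, 99, 101, 101, 100, 98, 101, 100, 101, 99, 96, 83, 92, 156, 170, 185, 177, 160, 160, 162, 166, 176, 172, 162, 163, 166, 164]
258 [30, 21, 124, 154, 153, 154, 152, 154, 154, 154, 156, 156, 157, 162, 161, 160, 160, 162, 165, 167, 166, 163, 164, 166, 166, 161, 160, 159, 164, 164, 167, 152, 141, 129, 118, 119, 120, 108, 129, 148, 153, 154, 154, 152, 110]
```

View pics/w1c.png

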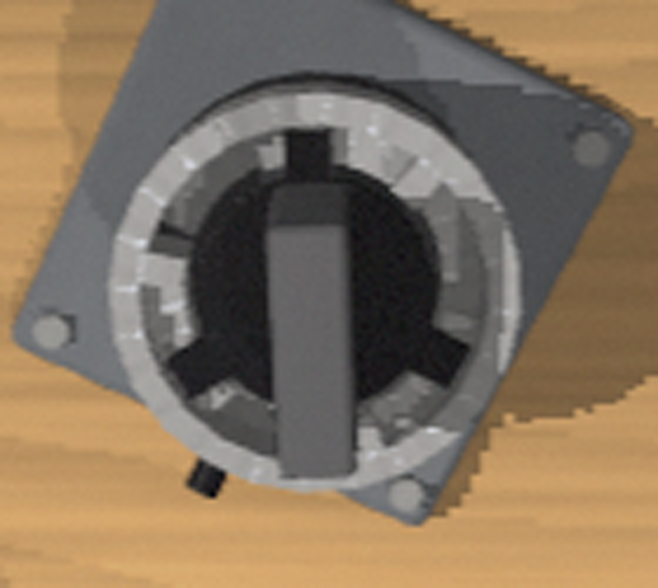

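The crop shows the rim centre at about full-image (322,217). The bar's top face runs from crop (309,226) to (319,476). A post sits at about 84° anticlockwise of image-up and a ridge ends at about 22°, so thread x is about -22° and the cap about 24° ahead of it. A turn of about +48° is needed.

```bash
python3 - <<'E'
from h import *
d=np.load('pics/w1.npz');K,E,T=d['K'],d['E'],d['T']
f=lambda u,v,z:ray((255+(u+.5)/4.7-.5,155+(v+.5)/4.7-.5),K,E,z)
print('rim',f(315,291,.068), 'extents',f(110,291,.068)-f(520,291,.068),f(315,93,.068)-f(315,490,.068))
C=[f(*p,.108) for p in[(268,226),(350,226),(281,478),(357,475)]]
c=np.mean(C,0);a=(C[0]+C[1]-C[2]-C[3])/2;print('bar',c,np.linalg.norm(a),np.degrees(np.arctan2(a[1],a[0])),np.linalg.norm(C[0]-C[1]))
print('tcp',T[:3,3],'tool yaw',np.degrees(np.arctan2(T[1,0],T[0,0])), 'shift in tool mm',(T[:3,:3].T@(c-T[:3,3]))*1000)
E
```

```text
rim [0.50086486 0.11721518 0.068     ] extents [-0.00012867  0.07991554  0.        ] [ 7.96887040e-02 -9.82911579e-05  0.00000000e+00]
bar [0.49959409 0.11700516 0.108     ] 0.044689972935892996 2.11436816445747 0.013716051008582628
tcp [0.49972581 0.11428126 0.1992654 ] tool yaw 0.13269897862367608 shift in tool mm [-0.09838823 -2.71771549 91.26562598]
```

Request:
{"api": "carry_out", "payload": {"increments": "0.5 -2.8 0 0 0 -0.4 45; 0 0 20 0 0 0 45; 0 0 30 0 0 0 45; 0 0 30 0 0 0 45; 0 0 25 0 0 0 45; 0 0 13 0 0 0 45; 0 0 0 0 0 0 45; 0 0 0 0 0 0 45", "squeeze": 30}}

```text
time_s: 4.42
position: [0.5006, 0.1169, 0.0821]
tool_rot: [1.0, 0.02, 0.0, 0.0]
ft_force: [-0.1, 0.3, 0.2]
width: 0.531
grip_force: 0.0
```

Request:
{"api": "carry_out", "payload": {"increments": "0 0 0 0 0 0 25; 0 0 0 0 0 0 18; 0 0 0 0 0 0 8; 0 0 0 0 0 0 8; 0 0 0 0 0 0 8; 0 0 0 0 0 0 8; 0 0 0 0 0 0 8; 0 0 0 0 0 0 8"}}

```text
time_s: 5.08
position: [0.5003, 0.1171, 0.0814]
tool_rot: [1.0, 0.02, -0.0, -0.0]
ft_force: [-1.0, 0.9, -0.5]
width: 0.09
grip_force: 0.0
```

```bash
python3 - <<'E'
from h import *
s=r.observe();print(s['width'],s['grip_force'],s['position'])
im,K,E,T=wrist('w2');c=r.camera('scene');a=cv2.resize(c['image'][120:260,270:430],None,fx=2.5,fy=2.5,interpolation=cv2.INTER_CUBIC)
b=cv2.resize(im,(467,350));cv2.imwrite('pics/c2.png',np.hstack([cv2.resize(a,(330,350)),b]))
E
```

```text
0.0902598994414339 0.0 [0.50026528 0.11709235 0.08138526]
```

View pics/c2.png

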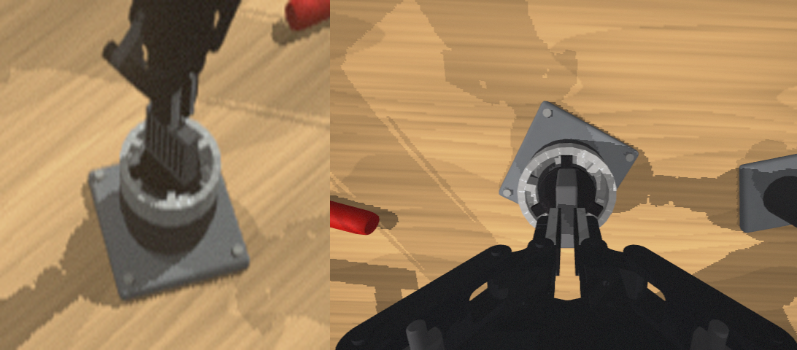

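The scene crop (left) and wrist view (right) suggest the fingers straddle the bar near (567,215), but the reading contradicts that. I'll zoom in.

```bash
python3 - <<'E'
import cv2
a=cv2.imread('pics/w2.png')[190:430,230:420];cv2.imwrite('pics/w2c.png',cv2.resize(a,None,fx=2.5,fy=2.5,interpolation=cv2.INTER_CUBIC))
E
```

```text
(no output)
```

View pics/w2c.png

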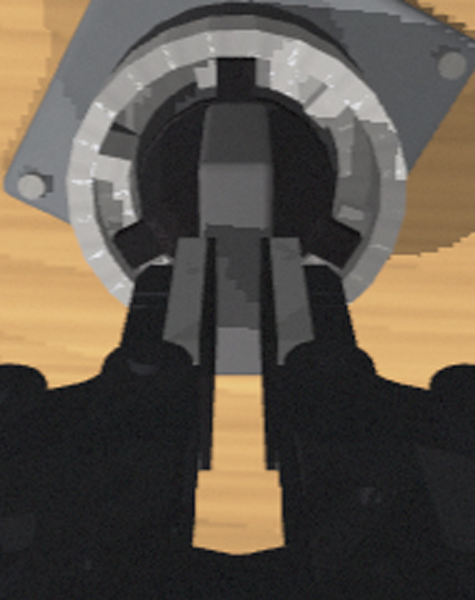

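The zoom shows the finger tips, at about crop (190,238) and (285,238), above the bar: the gap is narrower than the bar and they cast a shadow on its top. By the optics they end about 35 mm behind the stated TCP. I'll open and descend cautiously, checking force.

Request:
{"api": "carry_out", "payload": {"increments": "0 0 0 0 0 0 36; 0 0 0 0 0 0 36; 0 0 0 0 0 0 36; 0 0 5 0 0 0 36; 0 0 5 0 0 0 36; 0 0 0 0 0 0 36"}}

```text
time_s: 5.68
position: [0.4995, 0.1169, 0.0697]
tool_rot: [1.0, 0.02, -0.001, 0.0]
ft_force: [-0.5, -0.1, -0.5]
width: 0.422
grip_force: 0.0
```

```bash
python3 - <<'E'
from h import *
s=r.observe();print(s['width'],s['ft_force'],s['position'])
im,K,E,T=wrist('w3');cv2.imwrite('pics/w3c.png',cv2.resize(im[170:420,190:460],None,fx=2.2,fy=2.2))
E
```

```text
0.42213514879204317 [-0.52300369 -0.10377556 -0.49622487] [0.49948358 0.11687551 0.06970009]
```

View pics/w3c.png

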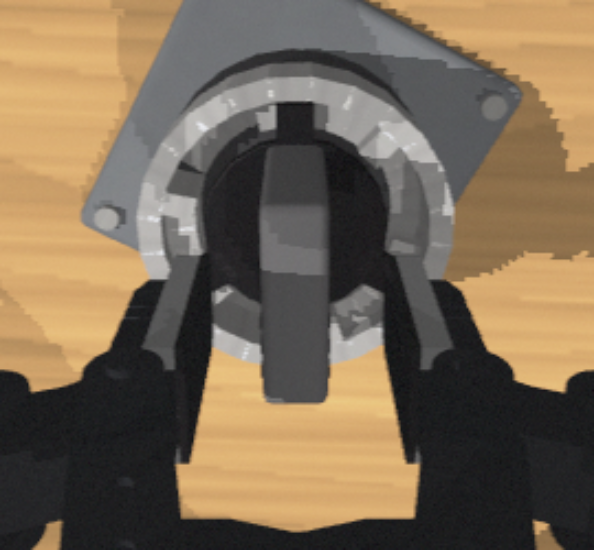

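The bar is centred between the fingers (crop 295 vs 205/385). The gap scale again puts the tips about 35 mm behind the TCP, at z≈0.105. I'll descend 24 mm more.

Request:
{"api": "carry_out", "payload": {"increments": "0 0 6 0 0 0 36; 0 0 6 0 0 0 36; 0 0 0 0 0 0 36"}}

```text
time_s: 5.98
position: [0.4994, 0.1168, 0.0576]
tool_rot: [1.0, 0.02, -0.001, 0.0]
ft_force: [1.2, 0.6, -0.6]
width: 0.424
grip_force: 0.0
```

Request:
{"api": "carry_out", "payload": {"increments": "0 0 6 0 0 0 36; 0 0 6 0 0 0 36; 0 0 0 0 0 0 36"}}

```text
time_s: 6.23
position: [0.4995, 0.1168, 0.0457]
tool_rot: [1.0, 0.02, -0.001, 0.0]
ft_force: [0.2, 0.5, -0.0]
width: 0.423
grip_force: 0.0
```

Request:
{"api": "carry_out", "payload": {"increments": "0 0 0 0 0 0 25; 0 0 0 0 0 0 18; 0 0 0 0 0 0 8; 0 0 0 0 0 0 8; 0 0 0 0 0 0 8; 0 0 0 0 0 0 8; 0 0 0 0 0 0 8", "squeeze": 30}}

```text
time_s: 6.82
position: [0.5005, 0.1172, 0.0477]
tool_rot: [1.0, 0.02, 0.0, -0.0]
ft_force: [-0.7, 0.3, 0.5]
width: 0.158
grip_force: 32.2
```

Request:
{"api": "carry_out", "payload": {"increments": "0 0 0 0 0 -0.8 8; 0 0 0 0 0 -0.8 8; 0 0 0 0 0 -0.8 8; 0 0 0 0 0 -0.8 8; 0 0 0 0 0 -0.8 8; 0 0 0 0 0 -0.8 8; 0 0 0 0 0 -0.8 8; 0 0 0 0 0 -0.8 8; 0 0 0 0 0 -0.8 8; 0 0 0 0 0 -0.8 8; 0 0 0 0 0 -0.8 8; 0 0 0 0 0 -0.8 8"}}

```text
time_s: 7.82
position: [0.4999, 0.1171, 0.047]
tool_rot: [0.904, 0.427, -0.0, -0.0]
ft_force: [-0.3, 0.2, -1.4]
width: 0.159
grip_force: 32.0
```

Request:
{"api": "carry_out", "payload": {"increments": "0 0 0 0 0 0 8; 0 0 0 0 0 0 8"}}

```text
time_s: 7.98
position: [0.5001, 0.1171, 0.0471]
tool_rot: [0.905, 0.424, -0.0, -0.0]
ft_force: [-0.1, 0.7, -1.5]
width: 0.159
grip_force: 32.0
```

Request:
{"api": "carry_out", "payload": {"increments": "0 0 0 0 0 0 20; 0 0 0 0 0 0 36; 0 0 0 0 0 0 36; 0 0 0 0 0 0 36; 0 0 0 0 0 0 36; 0 0 0 0 0 0 36"}}

```text
time_s: 8.48
position: [0.5003, 0.1171, 0.0474]
tool_rot: [0.905, 0.425, 0.0, -0.0]
ft_force: [-0.7, 0.9, 1.0]
width: 0.425
grip_force: 0.0
```

```bash
python3 - <<'E'
from h import *
s=r.observe();print(s['width'],s['ft_force'],s['position'])
im,K,E,T=wrist('w4');cv2.imwrite('pics/w4c.png',cv2.resize(im[150:420,180:470],None,fx=2.2,fy=2.2))
E
```

```text
0.42543552484064584 [-0.67099087  0.88298296  0.96466336] [0.50030256 0.11709598 0.04742312]
```

View pics/w4c.png

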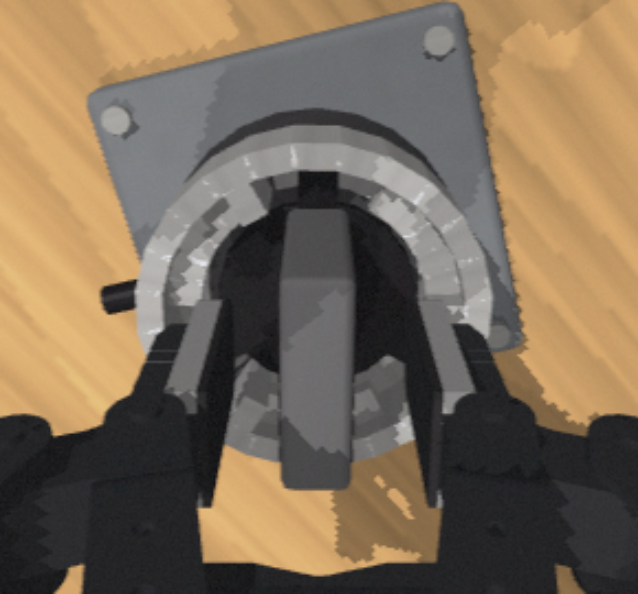

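The cap dropped. The bar's front top edge at crop (317,277) ray-casts to z≈0.099, against 0.108 before, and the lug at (318,190) sits below the ridge tops. I'll regrasp 8 mm lower and turn clockwise, following the floor down about 2 mm.

Request:
{"api": "carry_out", "payload": {"increments": "0 0 4 0 0 0 36; 0 0 4 0 0 0 36; 0 0 0 0 0 0 30; 0 0 0 0 0 0 18; 0 0 0 0 0 0 8; 0 0 0 0 0 0 8; 0 0 0 0 0 0 8; 0 0 0 0 0 0 8; 0 0 0 0 0 0 8", "squeeze": 30}}

```text
time_s: 9.28
position: [0.5002, 0.1171, 0.0394]
tool_rot: [0.905, 0.425, -0.0, -0.0]
ft_force: [-0.4, -0.4, -1.8]
width: 0.157
grip_force: 32.1
```

Request:
{"api": "carry_out", "payload": {"increments": "0 0 0.2 0 0 0.6 8; 0 0 0.2 0 0 0.6 8; 0 0 0.2 0 0 0.6 8; 0 0 0.2 0 0 0.6 8; 0 0 0.2 0 0 0.6 8; 0 0 0.2 0 0 0.6 8; 0 0 0 0 0 0 8"}}

```text
time_s: 9.87
position: [0.5009, 0.1172, 0.0391]
tool_rot: [0.961, 0.278, 0.001, 0.0]
ft_force: [-0.8, -0.1, 4.0]
width: 0.157
grip_force: 32.7
```

Request:
{"api": "carry_out", "payload": {"increments": "0 0 0.2 0 0 0.6 8; 0 0 0.2 0 0 0.6 8; 0 0 0.2 0 0 0.6 8; 0 0 0.2 0 0 0.6 8; 0 0 0.2 0 0 0.6 8; 0 0 0.2 0 0 0.6 8; 0 0 0 0 0 0 8"}}

```text
time_s: 10.45
position: [0.5016, 0.1172, 0.039]
tool_rot: [0.992, 0.125, 0.002, 0.0]
ft_force: [0.1, 0.2, 7.2]
width: 0.16
grip_force: 33.2
```

```bash
python3 - <<'E'
from h import *
s=r.observe();print(s['position'],s['ft_force'],s['ft_torque'],2*np.degrees(np.arctan2(s['tool_rot'][1],s['tool_rot'][0])))
E
```

```text
[0.50162756 0.11722399 0.03902646] [0.13538395 0.23725247 7.24103971] [-0.20801499  0.09616272 -0.03256839] 14.315434319791125
```

Request:
{"api": "carry_out", "payload": {"increments": "0 0 0 0 0 0.6 8; 0 0 0 0 0 0.6 8; 0 0 0 0 0 0.6 8; 0 0 0 0 0 0.6 8; 0 0 0 0 0 0.6 8; 0 0 0 0 0 0.6 8; 0 0 0 0 0 0.6 8; 0 0 0 0 0 0.6 8; 0 0 0 0 0 0.6 8; 0 0 0 0 0 0 8"}}

```text
time_s: 11.28
position: [0.5012, 0.1171, 0.0382]
tool_rot: [0.994, -0.11, 0.001, -0.0]
ft_force: [0.9, -0.4, 5.2]
width: 0.156
grip_force: 32.9
```

```bash
python3 - <<'E'
from h import *
s=r.observe();print(s['position'],s['ft_force'],s['ft_torque'],2*np.degrees(np.arctan2(s['tool_rot'][1],s['tool_rot'][0])))
E
```

```text
[0.50121902 0.1170755  0.0381538 ] [ 0.8501447  -0.3538351   5.16065467] [-0.24440498 -0.2638957  -0.02952735] -12.665870146752468
```

Request:
{"api": "carry_out", "payload": {"increments": "0 0 0 0 0 0.4 8; 0 0 0 0 0 0.4 8; 0 0 0 0 0 0.4 8; 0 0 0 0 0 0.4 8; 0 0 0 0 0 0 8"}}

```text
time_s: 11.7
position: [0.5009, 0.1171, 0.0379]
tool_rot: [0.984, -0.179, 0.001, -0.0]
ft_force: [0.6, -0.4, 4.4]
width: 0.155
grip_force: 32.9
```

```bash
cat > st.py <<'E'
from h import *
s=r.observe();print(s['time_s'],s['position'],s['ft_force'],s['ft_torque'],2*np.degrees(np.arctan2(s['tool_rot'][1],s['tool_rot'][0])),s['width'])
E
python3 st.py
```

```text
11.7 [0.50094352 0.11713102 0.03785742] [ 0.64244834 -0.37936749  4.3803405 ] [-0.32459785 -0.28442974 -0.04899768] -20.570437237569415 0.1549720285942906
```

Request:
{"api": "carry_out", "payload": {"increments": "0 0 0 0 0 0.4 8; 0 0 0 0 0 0.2 8; 0 0 0 0 0 0 8"}}

```text
time_s: 11.95
position: [0.5006, 0.1172, 0.0377]
tool_rot: [0.979, -0.204, 0.0, -0.0]
ft_force: [0.1, -1.1, 5.1]
width: 0.155
grip_force: 33.0
```

```bash
python3 st.py
```

```text
11.95 [0.50060306 0.11718679 0.03772343] [ 0.07563725 -1.09301756  5.12454917] [-0.24629619  0.12425571  0.05744017] -23.556987906632102 0.15536345549276817
```

Request:
{"api": "carry_out", "payload": {"increments": "0 0 0 0 0 0.3 8; 0 0 0 0 0 0.3 8; 0 0 0 0 0 0 8; 0 0 0 0 0 0 8"}}

```text
time_s: 12.28
position: [0.5003, 0.117, 0.0377]
tool_rot: [0.973, -0.229, 0.0, 0.0]
ft_force: [-1.7, -1.1, 6.1]
width: 0.16
grip_force: 35.5
```

```bash
python3 st.py
```

```text
12.2833 [0.50026225 0.11704726 0.03768434] [-1.71625628 -1.11536589  6.12779304] [-0.30420965  0.68309348  0.70461451] -26.439691150865507 0.15963176124740902
```

Request:
{"api": "carry_out", "payload": {"increments": "0 0 0 0 0 0.3 8; 0 0 0 0 0 0.3 8; 0 0 0 0 0 0 8; 0 0 0 0 0 0 8", "squeeze": 40}}

```text
time_s: 12.62
position: [0.5005, 0.117, 0.0378]
tool_rot: [0.967, -0.254, 0.0, 0.0]
ft_force: [-0.9, -0.9, 6.9]
width: 0.161
grip_force: 61.0
```

```bash
python3 st.py
```

```text
12.6167 [0.50051754 0.1169641  0.03778222] [-0.94296124 -0.93957411  6.85143142] [-0.55078679  0.28690332  1.10271676] -29.39704930254398 0.16115274569378196
```

The reaction moment rose to 1.1 N m while the jaws were wedged wider, so the cap is against the stop. I'll release and rise.

Request:
{"api": "carry_out", "payload": {"increments": "0 0 0 0 0 0 20; 0 0 0 0 0 0 36; 0 0 0 0 0 0 36; 0 0 0 0 0 0 36; 0 0 -10 0 0 0 36; 0 0 -20 0 0 0 36; 0 0 -30 0 0 0 36; 0 0 -30 0 0 0 36; 0 0 -30 0 0 0 36; 0 0 -30 0 0 0 50; 0 0 0 0 0 0 50; 0 0 0 0 0 0 50"}}

```text
time_s: 13.62
position: [0.5011, 0.1176, 0.1898]
tool_rot: [0.967, -0.256, 0.002, -0.002]
ft_force: [0.2, -0.0, -1.0]
width: 0.586
grip_force: 0.0
```

```bash
python3 st.py; python3 - <<'E'
from h import *
im,K,E,T=wrist('w5');u=proj([.501,.117,.068],K,E).astype(int);print(u)
x0,y0=u[0]-65,u[1]-60
cv2.imwrite('pics/w5c.png',cv2.resize(im[y0:y0+120,x0:x0+130],None,fx=4.7,fy=4.7,interpolation=cv2.INTER_CUBIC));print(x0,y0)
E
```

```text
13.6167 [0.50114674 0.1175566  0.18980158] [ 0.19258823 -0.02744305 -1.01975398] [0.02796605 0.07732229 0.00181869] -29.64875924540841 0.5857641113332868
[326 220]
261 160
```

View pics/w5c.png

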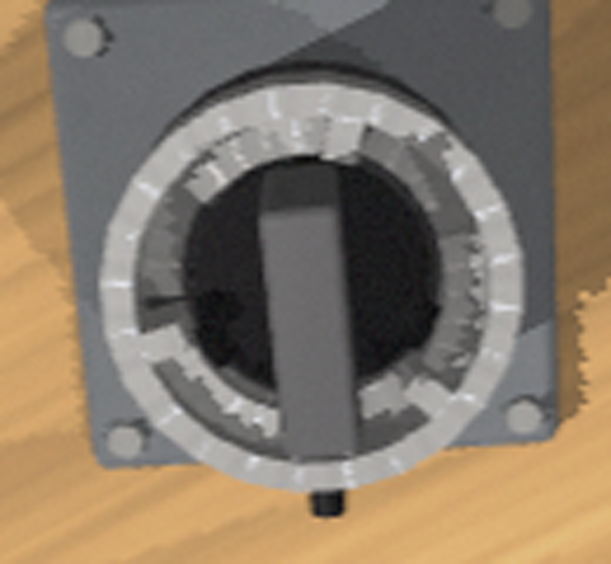

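The zoom shows the lugs hidden under the ridges and the bar running from (301,211) to (320,455). The posts are at about (345,135), (160,340) and (430,395). I'll do one numeric check of the angle against the posts.

```bash
python3 - <<'E'
from h import *
d=np.load('pics/w5.npz');K,E=d['K'],d['E']
f=lambda u,v,z:ray((261+(u+.5)/4.7-.5,160+(v+.5)/4.7-.5),K,E,z)
C=[f(*p,.096) for p in[(262,213),(342,208),(287,458),(355,454)]]
a=(C[0]+C[1]-C[2]-C[3])/2;print('bar',np.mean(C,0),np.degrees(np.arctan2(a[1],a[0])),np.linalg.norm(a),np.linalg.norm(C[0]-C[1]))
c=f(312,287,.068);print(c)
for p,t in[((160,340),105),((345,135),-15),((430,395),225)]:
    q=f(*p,.068)-c;print((np.degrees(np.arctan2(q[1],q[0]))-t+180)%360-180)
e=f(85,38,.02)-f(126,440,.02);g=f(513,8,.02)-f(526,415,.02);print('screws',[np.degrees(np.arctan2(v[1],v[0])) for v in(e,g)])
E
```

```text
bar [0.49916103 0.11723065 0.096     ] -25.334713504284622 0.04437539608030355 0.013560932749000837
[0.50048074 0.11637127 0.068     ]
-24.84114622791904
-26.473364638810352
-27.955032504330575
screws [np.float64(-26.050895169798366), np.float64(-25.601262700295305)]
```

```bash
python3 -c "
from workcell import r
print(r.job_done())"
```

```text
the job is handed in; nothing more can be done
None
```

The job is handed in: I turned the cap back about 48° until it dropped into the gaps, then forward to its stop (within about 1° of home by camera). I let go of it and never touched the small cap.

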